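# Pop the lamp battery out of its push-release dock

## Robot

A 6-joint arm with a two-finger parallel gripper is mounted at the origin on the work surface. World frame = base frame: x ahead of the robot, y to its left, z up, the work surface at z = 0. Lengths are in m, angles in rad, forces in N, time in s.
With the tool pointing down it reaches from about 0.35 to 0.85 m from the base axis. Payload 8.1 kg.
Tool frame: the origin (TCP) lies at the very end of the fingers, on their centre line; the grasp point (between the pads) lies robot.grasp_offset behind it (robot.grasp_offset is the distance from the TCP to the grasp point, in m); x points along the fingers, y is the direction in which the jaws open and shut, and the axes are right-handed (so a half turn about x gives the same grasp; the last joint's range is limited). The gripper opens to 93 mm and grips with 3 to 60 N. Pads are 15 mm wide; open, the fingers measure 128 mm over their backs; the gripper's body (75 mm by 188 mm) begins 65 mm behind the grasp point.
Start: joints at [1.14, 0.13, 1.488, -0, 1.523, -0.085], TCP at [0.203, 0.564, 0.219] pointing down, gripper open.
Joint ranges: [-2.96, 2.96], [-0.89, 2.26], [0.02, 2.5], [-1.34, 4.48], [0, 2.73], [-2.66, 2.66]. Speed limits (rad/s): [2.39, 2.39, 2.79, 3.14, 3.14, 3.14].

## Interface

Orientations are given as a unit quaternion [w, x, y, z].
In Python, from plant import robot gives the robot as it stands. Calls block until the motion is done:
- robot.move_ptp(position, orientation): joint-space move of the TCP to a pose.
- robot.servo_line(position, frame=None, rate=0.15, stop_force=None): straight line of the TCP; frame=None keeps the orientation; rate is the mean speed in m/s. With stop_force (N) it stops when the force on the tool has changed by that much, and returns True; else False.
- robot.movej(angles): joint-space move.
- robot.set_gripper(opening, force=None): opening from 0.0 (shut) to 1.0 (fully open); force is the grip in N (None keeps the last); returns when the fingers have stopped.
- robot.sleep(seconds).
- robot.solve_ik(position, orientation): joint angles nearest the present ones, or None.
- robot.capture(name): name is "scene" or "top" or "wrist"; returns the picture (480x640x3 uint8, red, green, blue); there is no depth.
- robot.get_calibration(name): a dict with "mtx" (3x3 intrinsics, pixels), "R" (3x3) and "t" (3): a world point X has camera coordinates R X + t. Camera axes: x right, y down, z forward; pixel columns grow to the right and rows downward; lengths in m; the calibration is good to about 2 mm. A picture is of the moment at which its call begins: read the wrist's pose just before it. get_calibration takes no time and is no camera call; for the wrist camera it gives the pose at the moment of the call.
A pose or a line that the arm cannot do raises robot.IKError and nothing moves.
- robot.sign_off(): hands the job in, once; it reports no verdict.
Trained networks look in the newest picture that a camera, given by its name, has taken for a name from the list of things; names that differ only in an ending like _2 or _b are one class to them, and where a whole thing is asked for, a point or a joint stands for the part that bears it (a point fixed in the world has none). Each returns a list of dicts, best first, with "confidence" (0 to 1); they miss things now and then, are a little off and sometimes report something else, mostly with a low value. They report only what shows in the picture. A call takes as long as a camera call. They do not tell look-alikes from the thing itself.
- robot.search_frame(camera, label): "uv" ([column, row] in pixels, amid what is visible of it).
- robot.silhouettes(camera, label): "region" (480x640 bool, what is visible of it) and "uv" ([column, row] in pixels, amid what is visible of it).
- robot.mark_of(camera, label): "uv" ([column, row] in pixels: a listed point, or the origin of a listed thing).
Readings, each from a call of its own:
- robot.get_time(): time.
- robot.get_joints(): joint angles.
- robot.get_qvel(): joint speeds.
- robot.get_effort(): joint torques, N m.
- robot.get_tool_pos(): TCP position.
- robot.get_orientation(): TCP orientation.
- robot.get_wrist_force(): force on the tool from outside, world axes, zero at the start.
- robot.get_wrist_torque(): the same for the moment, N m.
- robot.get_grip_width(): opening from 0.0 (shut) to 1.0 (fully open).
Only numpy, scipy, OpenCV 4.12 (cv2) and the standard library are available. Lean on these libraries where they do the work, as an engineer would, in place of code of your own. Each camera call takes 0.05 s, during which the arm holds its last target.

## Task

The cordless brass lamp needs its battery. Press the flat rectangular battery pack all the way down in its dock to release it, let it spring up, then take it out and stand it upright on the floor of the open battery well in the lamp's foot. Leave the round battery in the other dock alone.

Things in the scene. Friction and masses are not known exactly. Their poses are not given: they have to be found in the camera images.
- flat_pack: Flat grey rectangular battery, 40 (x) by 24 (y) by 66 mm (z, up), 0.06-0.12 kg; origin: centre of underside. It stands in a fixed white rectangular dock, 80 x 64, 85 mm high, its cavity 2 mm wider than the pack all round and turned with it. Latched, its top is 9 mm above the dock's top; sprung up, 39 mm, standing loose to be lifted straight out.
- flat_lift (a joint): Height (m) of the sprung plate under the flat pack: 0 latched, negative while pressed, +0.030 sprung up. Pressing the pack's top 5 mm or more (2 to 4 N, firm stop at 7 mm) unlatches it; as the push is withdrawn it rises with the hand within about 1 s, and the plate stays up when the pack is taken. It does not latch again.
- lamp_well (a point): Floor centre of the well in the brass lamp's foot: an open-topped black-floored pocket, 60 (x) by 44 (y), 22 mm deep, z up; floor 8 mm and flat foot top 30 mm above the desk. The fixed foot reaches 45 mm to -x, 175 to +x, 50 to +y, 90 to -y from here. The lamp's post, 290 mm high, stands 150 mm to +x and 65 to -y, its shade beyond to -y.
- round_cell: The other battery, to be left alone: grey cylinder, diameter 32, 66 mm high, upright in a round white dock (diameter 76, 85 mm high) of the same push-release kind, its top 9 mm above the dock's. Origin: centre of underside, z up. The docks stand side by side in either order.
Mind the look-alikes: they are no part of the job. Leave any green or pink look-alike of the flat_pack alone.

How it is judged:
By the outcome, as a careful person would: the job done as asked, in the order asked, and still so for the second after the job is handed in, with the robot touching nothing.
It also fails if it takes over 48 s, if anything falls off the work surface, if the arm or the gripper's body presses on something with over 40 N, if the wrist force passes 120 N, or if a joint passes its speed limit or range.

## Working session

There is one attempt and no reset: what is moved stays moved. The work goes in short steps, each a Python script; the robot and the scene stay as the last script left them, time stands still between calls to the robot, and variables do not carry over. Pictures are saved under pics/ and viewed, and the job is handed in when it is done.

```bash
mkdir -p pics; ls; cat > h.py <<'E'
import numpy as np, cv2
from plant import robot
def save(n,im): cv2.imwrite('pics/'+n+'.png',cv2.cvtColor(im,cv2.COLOR_RGB2BGR))
def ray(cal,uv,z):
    K,R,t=[np.array(cal[k],float) for k in('mtx','R','t')]
    t=t.ravel();d=R.T@np.linalg.solve(K,[uv[0],uv[1],1]);c=-R.T@t
    return c+d*(z-c[2])/d[2]
def proj(cal,X):
    K,R,t=[np.array(cal[k],float) for k in('mtx','R','t')]
    p=(K@(R@np.atleast_2d(X).T+t.reshape(3,1))).T
    return p[:,:2]/p[:,2:]
E
python3 - <<'E'
from h import *
for c in('scene','top'):
    im=robot.capture(c);save(c+'0',im);cal=robot.get_calibration(c)
    print(c,(-np.array(cal['R']).T@np.array(cal['t']).ravel()).round(3))
    for l in('flat_pack','lamp_well','round_cell'):
        print(l,[(np.round(d['uv'],1),round(d['confidence'],2)) for d in robot.mark_of(c,l)])
print(robot.get_orientation(),robot.grasp_offset,robot.get_time())
E
```

```text
pics
scene [ 1.236 -0.212  0.633]
flat_pack [(array([277.3, 247.5]), 0.98), (array([392.6, 258.6]), 0.83)]
lamp_well [(array([231.9, 294.7]), 0.86)]
round_cell []
top [ 0.31  -0.002  0.948]
flat_pack [(array([257.1, 223.6]), 0.84), (array([319.1, 250.1]), 0.74), (array([373.8, 282. ]), 0.61)]
lamp_well [(array([439.5, 215.3]), 0.91)]
round_cell [(array([170.8, 232.5]), 0.91)]
[ 0.69653631  0.12154505  0.69659157 -0.12175446] 0.0188 0.4
```

View pics/scene0.png

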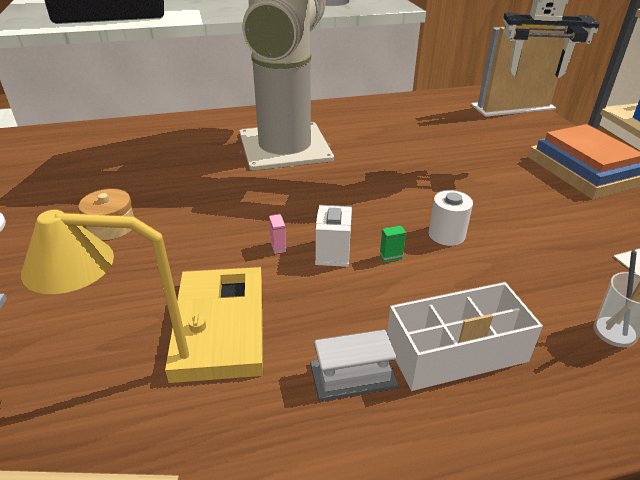

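View pics/top0.png

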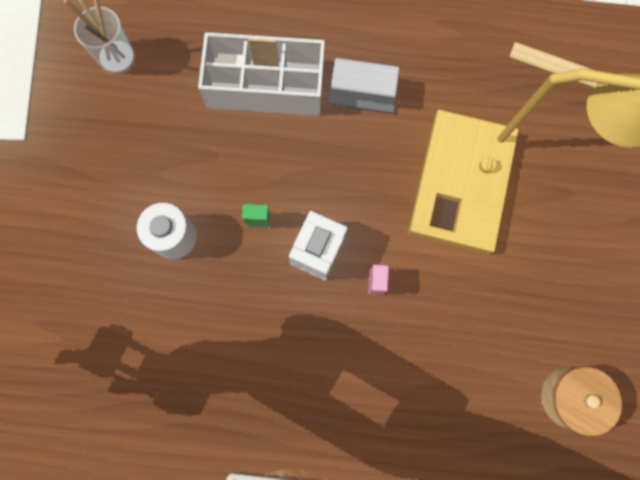

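```bash
cat > a.py <<'E'
from h import *
im=cv2.cvtColor(cv2.imread('pics/top0.png'),cv2.COLOR_BGR2RGB)
a=cv2.resize(im[200:290,265:365],None,fx=4,fy=4,interpolation=cv2.INTER_CUBIC)
b=cv2.resize(im[170:260,400:500],None,fx=4,fy=4,interpolation=cv2.INTER_CUBIC)
save('crop0',np.hstack([a,b]))
robot.capture('top');robot.capture
for d in robot.silhouettes('top','flat_pack'):
    r=d['region'].astype(np.uint8);print(np.round(d['uv'],1),d['confidence'],cv2.minAreaRect(cv2.findNonZero(r)), r.sum())
for d in robot.silhouettes('top','lamp_well'):
    r=d['region'].astype(np.uint8);print('lamp',np.round(d['uv'],1),d['confidence'],cv2.minAreaRect(cv2.findNonZero(r)), r.sum())
E
python3 a.py
```

```text
[379.2 277.5] 0.86 ((378.5, 279.0), (28.0, 19.0), 90.0) 521
[318.8 242. ] 0.67 ((318.14422607421875, 241.33395385742188), (17.217479705810547, 27.547964096069336), 25.016895294189453) 466
[257. 217.] 0.62 ((256.12689208984375, 215.22335815429688), (28.356327056884766, 22.514068603515625), 4.085616588592529) 593
lamp [481.9 157.5] 0.77 ((526.5132446289062, 161.37939453125), (150.47886657714844, 266.8326416015625), 72.30911254882812) 15137
```

View pics/crop0.png

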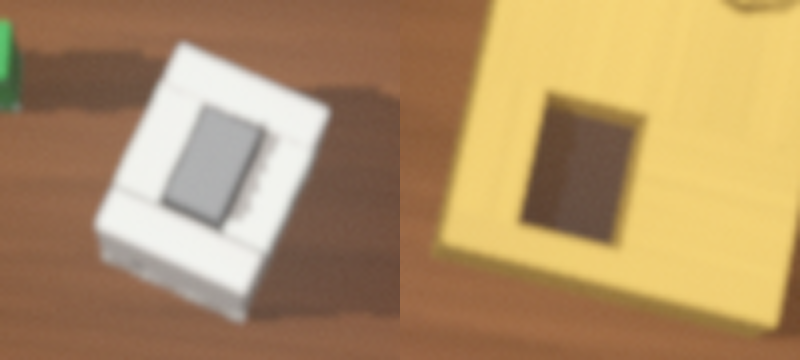

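```bash
cat > b.py <<'E'
from h import *
from scipy.optimize import least_squares
cal=robot.get_calibration('top')
def fit(px,loc,z):
    W=np.array([ray(cal,p,z)[:2] for p in px]);loc=np.array(loc,float)
    def f(q):
        c,s=np.cos(q[2]),np.sin(q[2]);return (loc@np.array([[c,s],[-s,c]])+q[:2]-W).ravel()*1000
    r=least_squares(f,[*W.mean(0),-0.3]);return r.x,r.fun.round(1)
def rect(x0,x1,y0,y1): return [(x1,y1),(x1,y0),(x0,y0),(x0,y1)]
C=lambda l,ox,oy:[(a/4+ox,b/4+oy) for a,b in l]
dock=C([(181,42),(329,108),(247,293),(97,225)],265,200)
print('dock',fit(dock,rect(-.04,.04,-.032,.032),.085))
pk=C([(207,104),(265,126),(221,220),(163,201)],265,200)
print('pack',fit(pk,rect(-.02,.02,-.012,.012),.094))
well=C([(147,91),(248,117),(219,247),(119,222)],400,170)
print('well',fit(well,rect(-.03,.03,-.022,.022),.030))
print('foot',fit([(437,112),(518,130),(495,251),(411,233)],rect(-.045,.175,-.09,.05),.030))
for l,p,z in(('mark pack',(319.1,250.1),.028),('mark well',(439.5,215.3),.008)): print(l,ray(cal,p,z))
E
python3 b.py
```

```text
dock (array([ 0.4725019 ,  0.00785997, -0.31379649]), array([ 0.3,  0.1,  0.5, -0.7, -0.3, -0.1, -0.4,  0.7]))
pack (array([ 0.47220886,  0.00773765, -0.29662579]), array([ 0.2,  0.5, -0.7,  0.6, -0.8, -0.6,  1.3, -0.4]))
well (array([ 0.55527057, -0.19677253, -0.14654417]), array([ 1.1,  0.2,  1.3, -0.6, -1.3, -0.7, -1. ,  1.1]))
foot (array([ 0.55255521, -0.19790943, -0.12973095]), array([ 1.1, -0.3,  0.6,  1.3, -2.4, -0.3,  0.7, -0.7]))
mark pack [0.46915913 0.00587574 0.028     ]
mark well [ 0.55458606 -0.1910685   0.008     ]
```

```bash
cat >> h.py <<'E'
from scipy.spatial.transform import Rotation as Rn
def q(th):
    c,s=np.cos(th),np.sin(th)
    x,y,z,w=Rn.from_matrix(np.array([[0,c,s],[0,s,-c],[-1,0,0]])).as_quat();return [w,x,y,z]
def best(pos,th):
    r=[]
    for t in(th,th+np.pi,th-np.pi):
        j=robot.solve_ik(pos,q(t))
        if j is not None:r.append((abs(j[5]),t,np.round(j,3)))
    r.sort(key=lambda a:a[0]);return r
E
python3 - <<'E'
from h import *
print(best([.4724,.0078,.25],-.31)); print(best([.5545,-.1965,.15],-.14))
r=best([.4724,.0078,.25],-.31)
robot.move_ptp([.4724,.0078,.25],q(r[0][1]))
cal=robot.get_calibration('wrist');im=robot.capture('wrist');save('w1',im)
import pickle;pickle.dump(cal,open('w1.pkl','wb'))
print(robot.get_tool_pos(),robot.get_time(),robot.get_grip_width())
print(proj(cal,[[.4724,.0078,.094],[.5545,-.1965,.03]]))
E
```

```text
[(np.float64(0.2179287412404829), -0.31, array([-0.092, -0.232,  1.782, -0.   ,  1.592,  0.218]))]
[(np.float64(0.2877080229238209), -0.14, array([-0.428,  0.14 ,  1.604, -0.   ,  1.397, -0.288]))]
[0.4724544  0.00852803 0.24995298] 2.8167 0.9990574231728484
[[317.38117472 218.57466661]
 [446.68159644 355.70568519]]
```

View pics/w1.png

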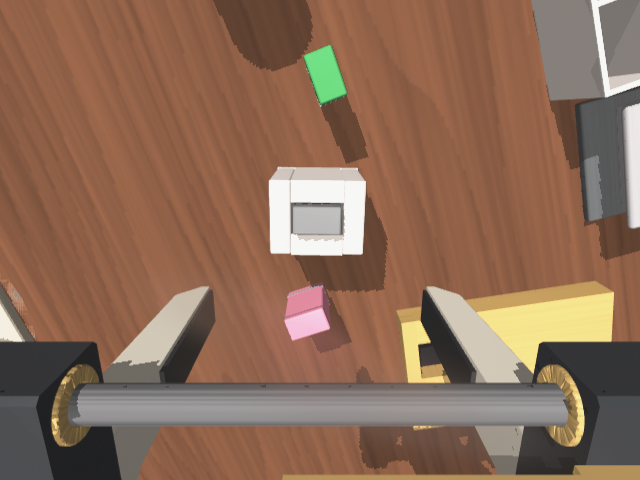

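```bash
python3 - <<'E'
from h import *
x,y=.4724,.0078
robot.set_gripper(0.0)
robot.servo_line([x,y,.10])
s=robot.servo_line([x,y,.0855],rate=.03,stop_force=9)
print(s,robot.get_tool_pos(),robot.get_wrist_force())
robot.sleep(.1)
robot.servo_line([x,y,.135],rate=.03)
robot.sleep(.3)
robot.servo_line([x,y,.25],rate=.2)
robot.set_gripper(1.0)
cal=robot.get_calibration('wrist');im=robot.capture('wrist');save('w2',im)
print(robot.get_time(),proj(cal,[[x,y,.124]]))
for d in robot.silhouettes('wrist','flat_pack'):
    r=d['region'].astype(np.uint8);print(np.round(d['uv'],1),d['confidence'],cv2.minAreaRect(cv2.findNonZero(r)))
E
```

```text
True [0.47369113 0.00759896 0.08722042] [-0.69927919  0.35107615  4.87620544]
10.3083 [[316.93446911 227.63332613]]
[324.4  76.6] 0.95 ((324.3194580078125, 73.8846664428711), (55.07466125488281, 31.508554458618164), 70.14479064941406)
[305.8 311.7] 0.58 ((306.5045166015625, 310.2126770019531), (47.28889083862305, 49.64324951171875), 70.34617614746094)
[314.3 222.7] 0.56 ((316.5, 222.0), (44.0, 53.0), 90.0)
```

View pics/w2.png

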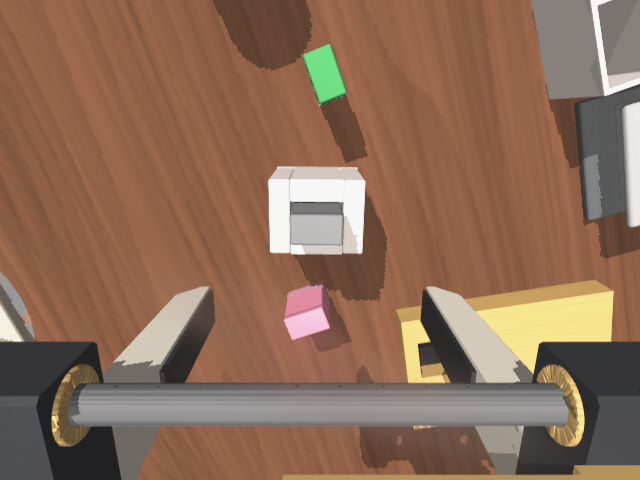

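```bash
python3 - <<'E'
from h import *
x,y=.4724,.0078
robot.servo_line([x,y,.14],rate=.2)
s=robot.servo_line([x,y,.090],rate=.08,stop_force=8)
print(s)
robot.set_gripper(0.0,force=20)
print(robot.get_grip_width()*93,robot.get_tool_pos(),robot.get_wrist_force())
robot.servo_line([x,y,.21],rate=.1)
print(robot.get_grip_width()*93,robot.get_wrist_force(),robot.get_time())
cal=robot.get_calibration('wrist');im=robot.capture('wrist');save('w3',im)
im=robot.capture('scene');save('s3',im)
E
```

```text
False
39.62289917498952 [0.47237017 0.00778422 0.08998473] [0.02588534 0.72449616 0.0974424 ]
40.016446212053914 [-0.36308527  0.56412424 -0.48661676] 14.0583
```

View pics/s3.png

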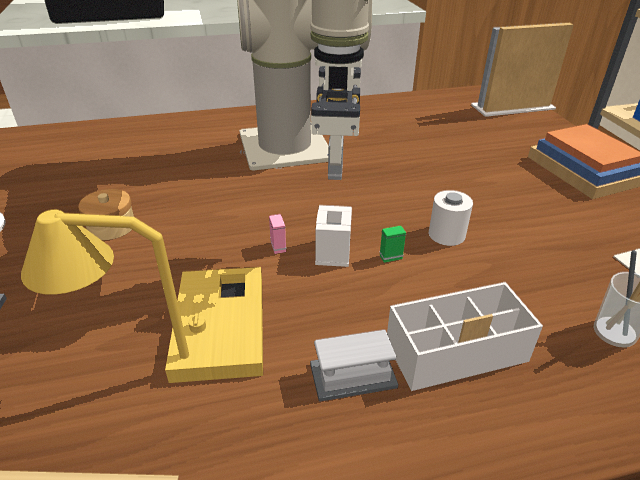

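View pics/w3.png

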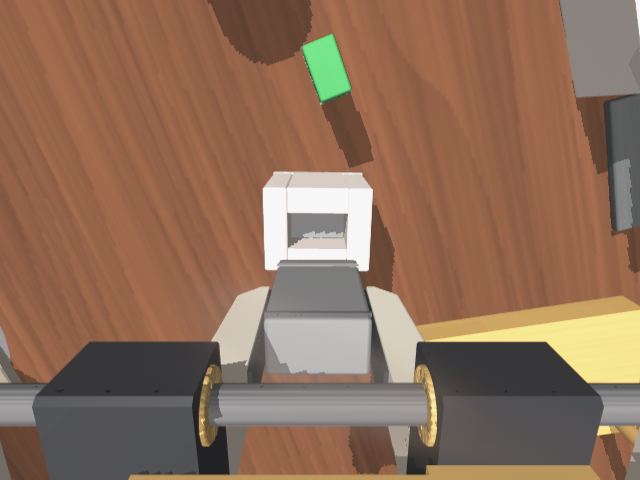

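```bash
python3 - <<'E'
from h import *
import pickle
cs=robot.get_calibration('scene');cw=pickle.load(open('w1.pkl','rb'));ct=robot.get_calibration('top')
out=[]
for n,cal,(u,v),f in(('scene0',cs,(195,255),5),('w1',cw,(390,320),3),('top0',ct,(405,180),4)):
    im=cv2.imread(f'pics/{n}.png');w,h=400//f,300//f
    a=cv2.resize(im[v:v+h,u:u+w],(400,300),interpolation=cv2.INTER_CUBIC)
    for x,y,th,col in((.5553,-.1968,-.146,(0,0,255)),(.5540,-.1970,-.137,(0,255,0))):
        c,s=np.cos(th),np.sin(th)
        for hx,hy,z in((.03,.022,.03),):
            P=[[x+c*a_-s*b_,y+s*a_+c*b_,z] for a_,b_ in((hx,hy),(hx,-hy),(-hx,-hy),(-hx,hy))]
            p=((proj(cal,P)-[u,v])*f+f/2).astype(int)
            cv2.polylines(a,[p.reshape(-1,1,2)],True,col,1)
    out.append(a)
out.append(np.zeros_like(out[0]))
cv2.imwrite('pics/chk.png',np.vstack([np.hstack(out[:2]),np.hstack(out[2:])]))
E
```

```text
(no output)
```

View pics/chk.png

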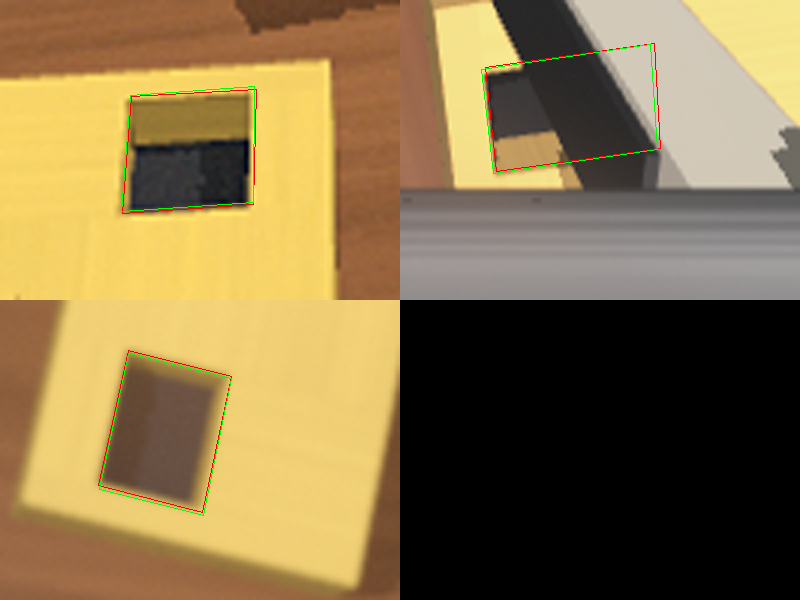

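```bash
python3 - <<'E'
from h import *
x,y,th=.5548,-.1969,-.143
robot.move_ptp([x,y,.20],q(th))
robot.servo_line([x,y,.085],rate=.15)
print(robot.get_grip_width()*93,robot.get_time())
save('s4',robot.capture('scene'))
s=robot.servo_line([x,y,.038],rate=.03,stop_force=4)
print(s,robot.get_tool_pos(),robot.get_wrist_force(),robot.get_time())
save('s5',robot.capture('scene'))
a=cv2.imread('pics/s4.png');b=cv2.imread('pics/s5.png')
c=[cv2.resize(i[170:400,100:300],(400,460)) for i in(a,b)]
cv2.imwrite('pics/s45.png',np.hstack(c))
E
```

```text
39.93008001535279 15.9583
True [ 0.55461938 -0.1968565   0.03992517] [0.23779476 0.40935068 5.00312115] 17.375
```

View pics/s45.png

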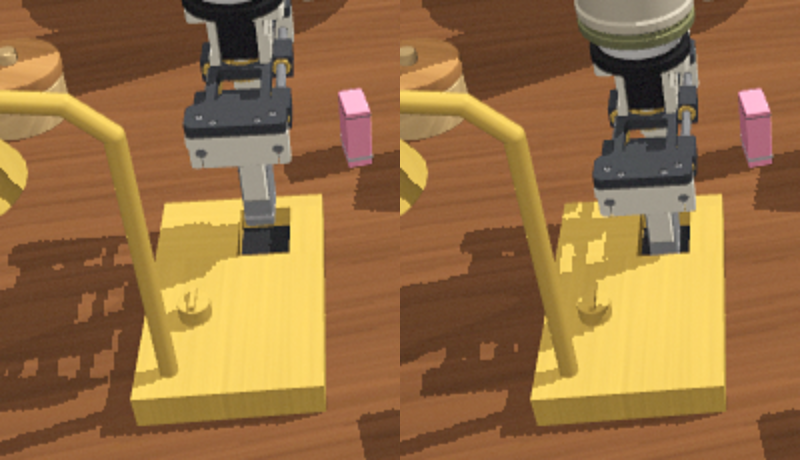

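```bash
python3 - <<'E'
from h import *
x,y=.5548,-.1969
robot.set_gripper(0.65)
robot.sleep(.2)
robot.servo_line([x,y,.20],rate=.12)
j=np.array(robot.get_joints());j[0]+=.7;robot.movej(list(j))
save('s6',robot.capture('scene'));save('t6',robot.capture('top'))
print(robot.get_time(),robot.get_wrist_force())
for c in('scene','top'):
    cal=robot.get_calibration(c);print([(d['uv'],d['confidence']) for d in robot.mark_of(c,'flat_pack')],proj(cal,[[x,y,.008],[x,y,.074]]))
a=cv2.imread('pics/s6.png');b=cv2.imread('pics/t6.png')
cv2.imwrite('pics/f.png',np.hstack([cv2.resize(a[180:400,150:350],(400,440)),cv2.resize(b[100:320,350:550],(400,440))]))
E
```

```text
21.2833 [ 0.62076649 -0.85268136 -0.46953979]
[([390.1, 258.2], 0.89), ([235.0, 292.3], 0.72)] [[233.90057228 293.51160638]
 [230.08283108 264.82219288]]
[([444.1, 218.4], 0.86), ([375.9, 283.3], 0.85), ([254.8, 221.4], 0.58)] [[442.92996789 215.54239459]
 [452.20225381 205.95354825]]
```

View pics/f.png

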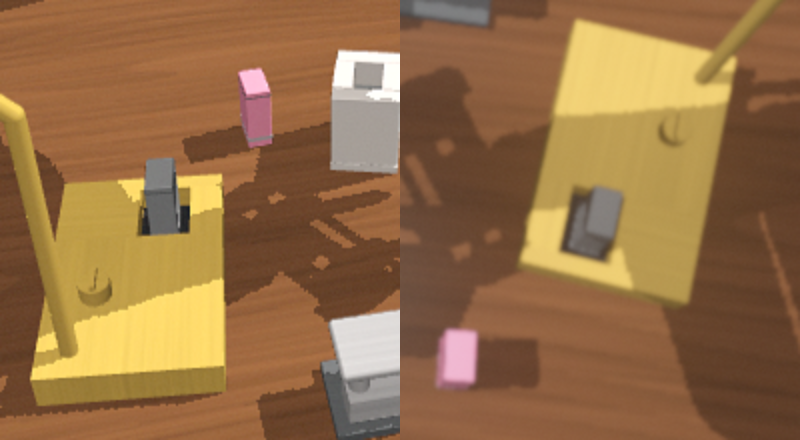

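View pics/s6.png

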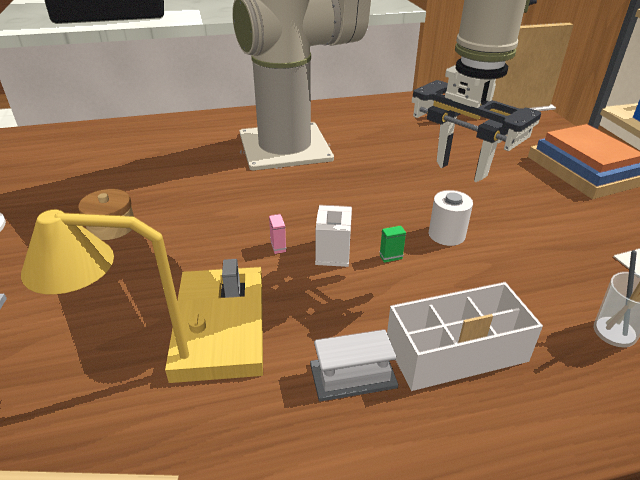

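The grey pack stands upright in the well, with its top at scene (231,263) against a predicted (230,265). The dock at (333,235) is empty, and the round cell at (451,215) and both look-alikes haven't moved. The gripper is clear of everything.

```bash
python3 -c "
from h import *
robot.sign_off();print(robot.get_time())"
```

```text
the job is handed in; nothing more can be done
the job is handed in; nothing more can be done
```

The flat grey battery is now standing upright on the floor of the lamp's well, and I handed the job in at about 21.5 s of the 48 s allowed.

- **Press and release:** I pressed the pack with the closed fingers until it reached its stop, about 7 mm down. The pack then sprang up as the fingers withdrew.
- **Grasp:** I gripped it across its 40 mm side (the gripper read 40.0 mm) and lifted it straight out.
- **Placing:** I turned it to match the well and lowered it until it touched at the expected floor height, within 0.1 mm. Then I released it and moved the arm clear.

**Last checks:** The scene and top pictures show the pack upright in the well and its dock empty. The round battery and the green and pink look-alikes are where they were. The network's mark for the pack lies within about 3 pixels of the well-floor centre in both views.

No check failed. The network also reported the look-alikes as `flat_pack`, so I picked the real one by its grey colour and its white dock.

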